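# Slide a busbar coupon under the spring clip of a resistance jig

### The arm

A 6-joint arm with a two-finger parallel gripper is mounted at the origin on the work surface. World frame = base frame: x ahead of the robot, y to its left, z up, the work surface at z = 0. Lengths are in mm, angles in degrees, forces in N, time in s.
With the tool pointing down it reaches from about 300 to 875 mm from the base axis. Payload 6.4 kg.
Tool frame: the origin (TCP) lies between the finger pads; the fingertips stand 19 mm ahead of it and the grasp point (between the pads) is the TCP (ctrl.tip_reach is the x of the fingertips in the tool frame, in mm); x points along the fingers, y is the direction in which the jaws open and shut, and the axes are right-handed (so a half turn about x gives the same grasp; the last joint's range is limited). The gripper opens to 85 mm and grips with 20 to 120 N. Pads are 22 mm wide; open, the fingers measure 114 mm over their backs; the gripper's body (76 mm by 85 mm) begins 54 mm behind the grasp point. The pads swing forward as they close: fully open they stand 13 mm farther back than shut.
Start: joints at [-87.565, 10.359, 92.074, -0, 77.567, -11.82], TCP at [141.604, -557.306, 250.288] pointing down, gripper open.
Joint ranges: [-171.53, 171.53], [-51.25, 118.39], [17.06, 147.69], [-65.23, 245.23], [0, 150.52], [-178.68, 178.68]. Speed limits (degrees/s): [147.25, 147.25, 172.46, 180, 180, 180].

### API

Orientations are given as a 3x3 rotation matrix whose columns are the frame's x, y, z axes.
In Python, from rig import ctrl gives the robot as it stands.
- The arm moves only by the tool drive_tool, never from a script. Its arguments are lists of equal length, an entry for each row: "travel": the shift along the tool's x, y, z in cm, a list of three; "roll": the turn about the tool's x in degrees; "jaw": the opening, from 0 (shut) to 1 (fully open). A call has 1 to 8 rows; each row is the pose to reach, as a shift and turn from the pose commanded when the call began, along the tool's axes at that moment; what a row does not reach only later rows make up. A row lasts 1/12 s, in which the tool goes at most 41.7 mm and 7.16 degrees, less where a joint would pass 70% of its speed; a pose out of reach is approached as far as the arm can. A call with a gripper value outside its range is refused whole. The fingers move at their own pace and stop on an object; the grip force is fixed at half the most. Time passes only in rows, so rows that repeat a pose let the fingers close. It gives the time, the measured TCP pose, the force and the opening at its end, in the units of the state.
- ctrl.read_state(): the state, without advancing time (a new reading comes with each control period).
- ctrl.get_image(name): name is "scene" or "top"; returns a dict with "img" (400x640x3 uint8, blue, green, red), "K" (3x3 intrinsics, pixels), "k1" (the pictures are not rectified: a ray, as slopes to the right and down, at radius r is drawn at 1 + k1 r^2 times it, then the intrinsics apply), "camera_from_world" (4x4, takes a point from world to camera coordinates). Camera axes: x right, y up, looking along -z (the intrinsics and any distortion apply to the point x, -y, -z); pixel columns grow to the right and rows downward; lengths in mm; the calibration is good to about 2 mm. A picture is of the moment at which its call begins. There is no depth.
- ctrl.close_job(): hands the job in, once; it reports no verdict.
Trained networks look in a picture, given as the dict that the camera call returned (one of the last four; its "shot" number tells which), for a name from the list of things; names that differ only in an ending like _2 or _b are one class to them, and where a whole thing is asked for, a point or a joint stands for the part that bears it (a point fixed in the world has none). Each returns a list of dicts, best first, with "conf" (0 to 1); they miss things now and then, are a little off and sometimes report something else, mostly with a low value. They report only what shows in the picture. A call takes as long as a camera call. They do not tell look-alikes from the thing itself.
- ctrl.silhouettes(picture, query): "pixels" (400x640 bool, what is visible of it).
- ctrl.spot_point(picture, query): "xyz" ([x, y, z] in mm, in world coordinates, good to about 4 mm: a listed point, or the origin of a listed thing).
The state is a dict: "t": time; "joint_pos": joint angles; "joint_vel": joint speeds; "joint_torque": joint torques, N m; "position": TCP position; "tcp_rot": TCP orientation; "force": force on the tool from outside, world axes, zero at the start; "wrist_torque": the same for the moment, N m; "width": opening from 0.0 (shut) to 1.0 (fully open).
Only numpy, scipy, OpenCV 4.12 (cv2) and the standard library are available. Lean on these libraries where they do the work, as an engineer would, in place of code of your own. Each camera call takes 0.05 s, during which the arm holds its last target.

### The job

Press the long bar of the jig's spring clip down with one fingertip and keep it down while your other fingertip pushes the copper coupon along its track, under the raised jaw, until it is fully home against the brass end stop. Then let the bar up so that the jaw springs down onto the coupon, and move clear. Do not grip or lift anything, and leave the other things on the bench where they are.

Things in the scene. Friction and masses are not known exactly. Their poses are not given: they have to be found in the camera images.
- jig: Fixed test jig: white bed 250 x 135 x 14 mm (bed y -50 to +85) with a raised aluminium track along its x. Origin on the table under the track's centre line, z up, +x = push direction, +y = press-bar side. Track floor 30 mm above the table, x -120 to +100 mm, between guide strips with inner faces at y -21 and +21 (outer -28, +28), tops 34 mm high.
- stop (a point): Middle of the end stop's face at the track floor (jig x = +90 mm, 30 mm above the table). The stop is a brass block across the track, top 44 mm high, with two 12 mm studs on it.
- hinge (a point): Middle of the clip's hinge line, which runs along jig x at y = +32 mm, 46 mm above the table, between two posts (jig x 32 to 96 mm, tops 54 mm high).
- coupon: Flat copper bar 70 mm (its x, along the track) x 40 x 10 mm thick, 0.2 to 0.33 kg, loose on the track between the guides, top 40 mm above the table. Origin: centre of its underside. Home (front end on the stop) is at jig x = +55 mm; it starts 45 to 80 mm short, its front end short of the jaw, which blocks it until raised. The track behind it (-x) is free for a fingertip.
- clip (a joint): Clip angle, rad: 0 at rest (jaw underside 33 mm above the table, so the coupon runs into its end and cannot lift it); 0.34 with the bar down on its stop (jaw underside 45 mm, 5 mm over the coupon). The jaw clears the coupon above 0.2; released onto it, it rests at about 0.19. About 3 N at mid-width start the bar down, 7 N hold it fully down; it springs back.
- bar_mid (a point): On the top of the clip's press bar, mid-width, jig x = -42.5, y about +63 mm. The bar is a steel strip along the track: jig x -115 to +80, y +47 to +77 mm. At rest it slopes up 0.34 rad away from the track, this point 45 mm above the table; fully down it is level, top 34 mm, so a tip on it is 4 mm over the track floor. Press anywhere along it; a tip can slide along it.
- jaw (a point): Centre of the clip's jaw, a small brass roller 10 mm in diameter and 14 mm long along jig x (x from +58 to +72 mm), on an arm reaching over the track to its centre line.
- spare_bar: Bystander: loose aluminium bar 50 x 30 x 8 mm beside the jig. Origin under its centre.
- weight: Bystander: loose brass weight 32 mm wide, 42 mm tall beside the jig. Origin under its centre.
- screwdriver: Bystander: loose screwdriver 170 mm long lying beside the press bar. Origin near its middle.
- collar: Bystander: loose steel collar 32 mm wide, 14 mm tall, at the near end of the jig. Origin under its centre.
- resistor: Bystander: grey standard resistor, 68 mm wide, 94 mm tall, to the left. Origin under its centre.
- caliper: Bystander: steel caliper 160 mm long lying flat to the right. Origin near its middle.
Things that resemble listed ones, but are neither listed nor needed, are in the scene too. What is meant by the coupon is not turquoise, and is the larger of those in its own colour.

How it is judged (in metres and radians):
On the way, in this order (a step that is already met when the one before it is completed fails the run):
1. the bar is pressed down by a fingertip, with the coupon still short of the jaw (value of joint clip above 0.21 rad and contact force between the fingers and clip above 0.5 N and x of coupon in the frame of jig below 0.023 m), for 0.1 s.
2. the coupon has been pushed home under the jaw with the bar still held down (value of joint clip above 0.21 rad and contact force between the fingers and clip above 0.5 N and x of coupon in the frame of jig above 0.052 m), for 0.1 s.
At the end, for the whole second after the job is handed in: The coupon lies flat on the track within 3 mm of the end stop, in line with the track (0.06 rad), at rest, with the released clip's jaw resting on it with more than 1 N (clip angle 0.15 to 0.23 rad) (x of coupon in the frame of jig between 0.052 and 0.058 m and y of coupon in the frame of jig between -0.004 and 0.004 m and z of coupon in the frame of jig between 0.027 and 0.033 m and angle between the x axis of coupon and the x axis of jig, either way round below 0.06 rad and value of joint clip between 0.15 and 0.23 rad and contact force between clip and coupon above 1 N and linear speed of coupon below 0.01 m/s); the robot touches nothing.
It fails at once if the coupon is lifted more than 8 mm off the track or tipped by more than 0.2 rad (z of coupon in the frame of jig above 0.038 m or angle between coupon's own z axis and vertical above 0.2 rad).
It fails at once if another thing on the bench is moved more than 20 mm (distance of any of spare_bar, weight, screwdriver, collar, resistor, caliper from where it was at the start of the episode above 0.02 m).
It also fails if it takes over 38 s, if anything falls off the work surface, if the arm or the gripper's body presses on something with over 40 N, if the wrist force passes 120 N, or if a joint passes its speed limit or range.

## Working session

There is one attempt and no reset: what is moved stays moved. The work goes in short steps, Python scripts to look and compute and a tool call to move; the robot and the scene stay as the last step left them, time stands still between calls to the robot, and variables do not carry over. Pictures are saved under pics/ and viewed, and the job is handed in when it is done.

Besides the shell and the picture viewer there is one more tool, called after "Call:" in YAML: its name, and indented under it one key for each argument. drive_tool: Moves the arm, as the interface text tells. Its arguments: {"type":"object","properties":{"travel":{"type":"array","items":{"type":"array","items":{"type":"number"}}},"roll":{"type":"array","items":{"type":"number"}},"jaw":{"type":"array","items":{"type":"number"}}},"required":["travel","roll","jaw"]}

```bash
ls; mkdir -p pics
python3 - <<'E'
from rig import ctrl
import cv2
s=ctrl.read_state()
for k,v in s.items(): print(k,v)
print(ctrl.tip_reach)
for n in("scene","top"):
    p=ctrl.get_image(n); cv2.imwrite(f"pics/{n}0.png",p["img"]); print(n,p["K"],p["k1"],p["camera_from_world"].round(3).tolist() if hasattr(p["camera_from_world"],'round') else p["camera_from_world"])
    for q in ["jig","stop","hinge","coupon","bar_mid","jaw","spare_bar","weight","screwdriver","collar","resistor","caliper"]:
        try: print(n,q,[( [round(a) for a in d["xyz"]],round(d["conf"],2)) for d in ctrl.spot_point(p,q)])
        except Exception as e: print(q,e)
E
```

```text
pics
t 0.0
joint_pos [-8.75643158e+01  1.04029967e+01  9.21318245e+01 -8.18973929e-04
  7.75664951e+01 -1.18210855e+01]
joint_vel [ 0.07985286 -0.07118971 -0.0822167   0.01703474  0.11780687 -0.02085233]
joint_torque [-5.09381891e-05 -4.44877553e+01 -3.51339626e+01 -3.99041346e-04
  8.85523448e-03  3.17187897e-06]
position [ 141.5849419  -556.76186937  249.3718696 ]
tcp_rot [[-8.90950543e-05  2.46270728e-01 -9.69201073e-01]
 [ 1.76611073e-03 -9.69199527e-01 -2.46270498e-01]
 [-9.99998436e-01 -1.73365790e-03 -3.48590492e-04]]
force [ 0.45096135  0.01347958 -0.87827563]
wrist_torque [-0.0069418  -0.01903269 -0.02949224]
width 1.0025862862607944
19.0
scene [[396.87357885   0.         324.70159009]
 [  0.         396.87357885 188.92346379]
 [  0.           0.           1.        ]] -0.05358861070176225 [[-0.57, 0.821, -0.011, 293.148], [-0.487, -0.328, 0.809, 227.429], [0.661, 0.467, 0.587, -1599.162], [0.0, 0.0, 0.0, 1.0]]
scene jig [([594, 113, 2], 0.73)]
scene stop [([678, 131, 33], 0.56)]
scene hinge [([647, 154, 49], 0.76), ([545, 248, 4], 0.75), ([582, 22, -1], 0.73), ([593, 412, -
[... 582 characters left out ...]
9, -1.0, -0.0, 15.628], [0.98, 0.009, 0.196, -575.03], [-0.196, -0.002, 0.981, -1099.347], [0.0, 0.0, 0.0, 1.0]]
top jig [([588, 108, -1], 0.78)]
top stop [([680, 130, 29], 0.75)]
top hinge [([648, 157, 50], 0.86), ([428, 71, -1], 0.56), ([581, 20, -1], 0.32)]
top coupon [([589, 117, 30], 0.98), ([635, -98, 3], 0.7), ([544, -55, 2], 0.5)]
top bar_mid [([540, 169, 42], 0.56)]
top jaw [([659, 126, 38], 0.77)]
top spare_bar [([581, 23, -3], 0.83)]
top weight [([670, 28, 0], 0.48)]
top screwdriver [([544, 249, 1], 0.86), ([586, 109, -1], 0.27)]
top collar [([425, 72, 2], 0.66), ([667, 26, 1], 0.55)]
top resistor [([587, 415, 3], 0.59)]
top caliper [([399, -400, 0], 0.63), ([539, 164, 42], 0.62)]
```

View pics/scene0.png

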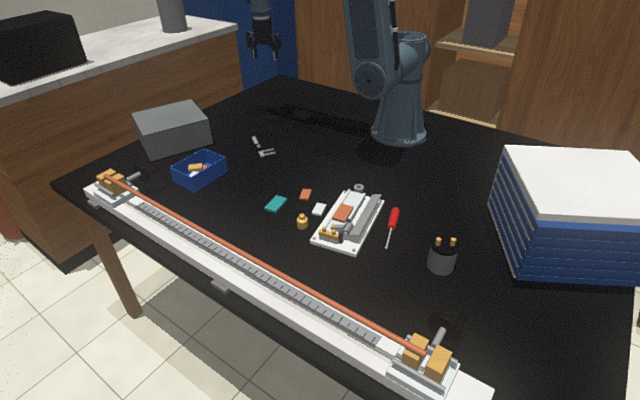

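View pics/top0.png

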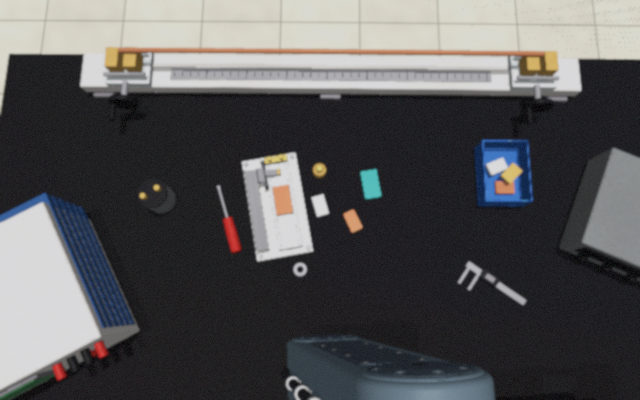

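Run:
```python
import cv2
a=cv2.imread("pics/top0.png")[80:240,170:370]; cv2.imwrite("pics/topc.png",cv2.resize(a,None,fx=3.7,fy=3.7,interpolation=cv2.INTER_CUBIC))
```

```text
(no output)
```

View pics/topc.png

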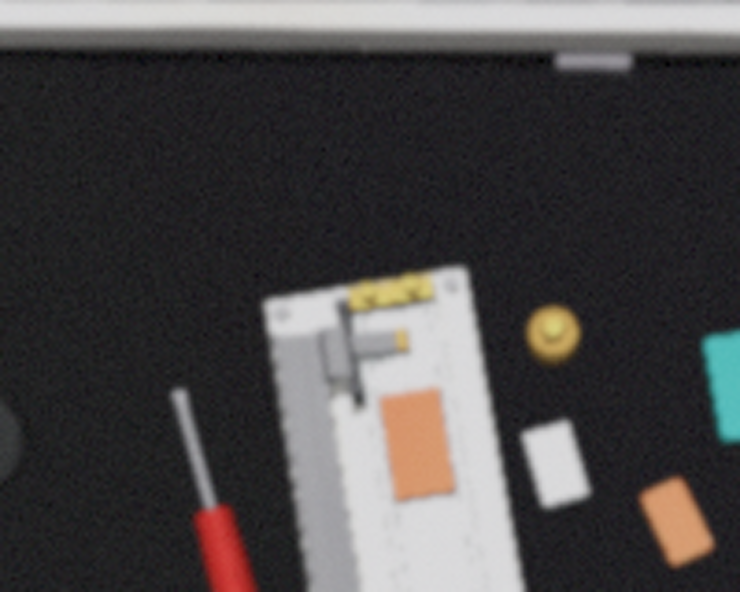

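The top view shows the jig at about (277,207), with its stop at the upper end. Three copper pieces could be the coupon:
- (283,200): on the track, the larger one. This fits the description.
- (353,220): smaller, lying on the table.
- (505,187): in the blue tray.

The turquoise plate at (371,184) is ruled out by colour. The crop confirms the piece on the track. Next I'll fit the jig pose.

```bash
cat > h.py <<'E'
import numpy as np, cv2
def project(p,X):
    X=np.atleast_2d(X).astype(float); M=np.array(p["camera_from_world"]); c=X@M[:3,:3].T+M[:3,3]
    u=np.c_[c[:,0]/-c[:,2], -c[:,1]/-c[:,2]]; r2=(u**2).sum(1,keepdims=True); u=u*(1+p["k1"]*r2)
    K=np.array(p["K"]); return u*[K[0,0],K[1,1]]+[K[0,2],K[1,2]]
def jig2w(q,P):
    P=np.atleast_2d(P); c,s=np.cos(q[2]),np.sin(q[2]); return np.c_[q[0]+c*P[:,0]-s*P[:,1], q[1]+s*P[:,0]+c*P[:,1], P[:,2]]
BED=[[-125,-50,14],[125,-50,14],[125,85,14],[-125,85,14]]
E
python3 - <<'E'
from rig import ctrl; from h import *
from scipy.optimize import minimize
ps={n:ctrl.get_image(n) for n in("top","scene")}
q0=np.array([590,118,0.13])
masks={}
for n,p in ps.items():
    im=p["img"].astype(int); d=ctrl.silhouettes(p,"jig"); m=d[0]["pixels"]; print(n,len(d),m.sum(),d[0]["conf"]); masks[n]=m
B=np.array([[x,y,z] for x in(-125,125) for y in(-50,85) for z in(0,14)]+[[x,77,56] for x in(-115,80)]+[[x,-21,34] for x in (-120,100)])
def poly(p,q,s=8):
    pts=project(p,jig2w(q,B)); h=cv2.convexHull(pts.astype(np.float32))
    im=np.zeros((400*1,640),np.uint8); cv2.fillPoly(im,[np.round((h)*16).astype(np.int32)],255,lineType=cv2.LINE_AA,shift=4); return im/255.
for use in (["top"],["scene"],["top","scene"]):
    def f(v):
        q=q0+v*[1,1,.01]; return sum(np.abs(poly(ps[n],q)-masks[n]).sum()/masks[n].sum() for n in use)
    r=minimize(f,np.zeros(3),method="Nelder-Mead",options=dict(initial_simplex=[[0,0,0],[8,0,0],[0,8,0],[0,0,4]],xatol=.02,fatol=1e-5)); q=q0+r.x*[1,1,.01]; print(use,q,np.degrees(q[2]),r.fun)
np.save("q.npy",q)
for n,p in ps.items():
    im=p["img"].copy(); k=4; c=project(p,[[590,118,20]])[0].astype(int); x0,y0=c[0]-90,c[1]-70
    im=cv2.resize(im[y0:y0+140,x0:x0+180],None,fx=k,fy=k,interpolation=cv2.INTER_CUBIC)
    def dr(P,col,cl=True):
        w=(project(p,jig2w(q,P))-[x0,y0]+.5)*k; cv2.polylines(im,[w.astype(int)],cl,col,1)
    dr(BED,(0,0,255)); dr([[-120,-28,34],[100,-28,34],[100,28,34],[-120,28,34]],(0,255,0)); dr([[90,-21,30],[90,21,30]],(255,0,0),False)
    dr([[-115,47,39.5],[80,47,39.5],[80,77,50],[-115,77,50]],(255,0,255)); 
    cv2.imwrite(f"pics/fit_{n}.png",im)
    # copper silhouette
    hsv=cv2.cvtColor(p["img"],cv2.COLOR_BGR2HSV); m=((hsv[...,0]<16)&(hsv[...,1]>100)&(hsv[...,2]>90)).astype(np.uint8)
    nl,l,st,ce=cv2.connectedComponentsWithStats(m)
    t=project(p,[[589,113,40]])[0]; j=[i for i in range(1,nl) if st[i,4]>40 and np.hypot(*(ce[i]-t))<15]
    for i in j:
        cm=(l==i); print(n,ce[i],st[i])
        CB=np.array([[x,y,z] for x in(-35,35) for y in(-20,20) for z in (30,40)])
        def g(v):
            P=CB+[v[0],v[1],0]; h=cv2.convexHull(project(p,jig2w(q,P)).astype(np.float32)); a=np.zeros((400,640),np.uint8); cv2.fillPoly(a,[np.round(h*16).astype(np.int32)],255,lineType=cv2.LINE_AA,shift=4); return np.abs(a/255.-cm).sum()
        r=minimize(g,[-10,0],method="Nelder-Mead",options=dict(initial_simplex=[[-10,0],[0,0],[-10,5]])); print("coupon jig xy",r.x,r.fun)
E
```

```text
top 2 5163 0.81
scene 3 2755 0.98
['top'] [5.85259086e+02 1.10835477e+02 1.98747595e-01] 11.387398367759056 0.13428960970404044
['scene'] [5.82275153e+02 1.11315423e+02 1.93586514e-01] 11.091690201324235 0.1791907761289634
['top', 'scene'] [5.82438933e+02 1.11800087e+02 1.95799741e-01] 11.218498768195309 0.3181729761581972
top [282.2974359 199.8974359] [274 186  18  29 390]
coupon jig xy [ 6.47874832 -0.45485973] 163.59607843137255
scene [342.31981982 212.62612613] [333 204  20  18 222]
coupon jig xy [ 0.02990723 -0.10116577] 84.32156862745099
```

View pics/fit_top.png

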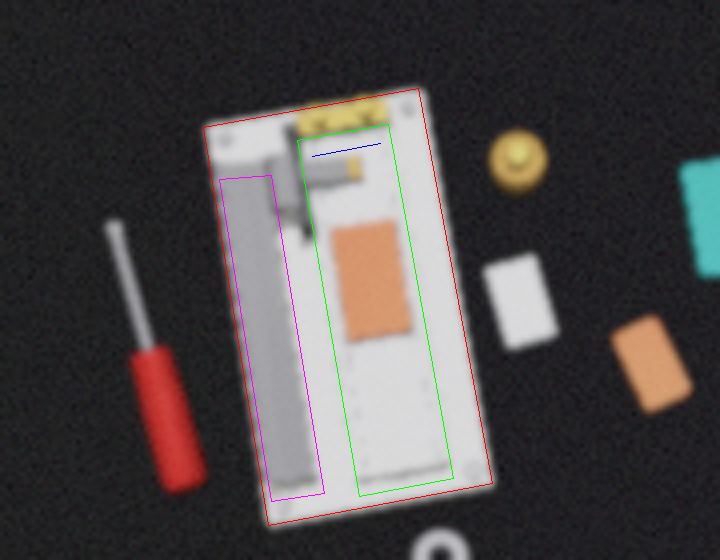

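View pics/fit_scene.png

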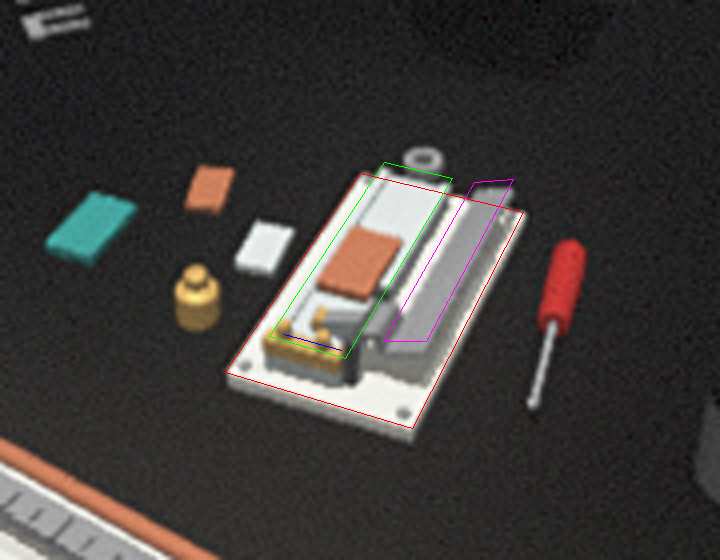

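Run:
```python
import cv2, numpy as np
for n,(x0,y0,w,h) in {"top":(230,142,95,130),"scene":(295,172,110,100)}.items():
    im=cv2.imread(f"pics/{n}0.png")[y0:y0+h,x0:x0+w]
    k=6 if n=="scene" else 4.6
    im=cv2.resize(im,None,fx=k,fy=k,interpolation=cv2.INTER_LANCZOS4)
    im=np.clip((im.astype(float)-90)*1.5,0,255).astype(np.uint8) if n=="top" else im
    for i in range(0,max(w,h),10):
        for j in (0,1):
            if j==0 and i<w: cv2.line(im,(int(i*k),0),(int(i*k),6),(0,255,255),1); cv2.putText(im,str(x0+i),(int(i*k)+1,16),0,.35,(0,255,255))
            if j==1 and i<h: cv2.line(im,(0,int(i*k)),(6,int(i*k)),(0,255,255),1); cv2.putText(im,str(y0+i),(8,int(i*k)+4),0,.35,(0,255,255))
    cv2.imwrite(f"pics/z_{n}.png",im)
```

```text
(no output)
```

View pics/z_top.png

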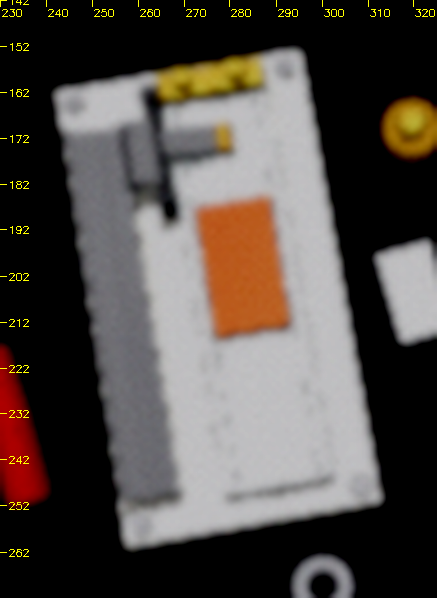

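View pics/z_scene.png

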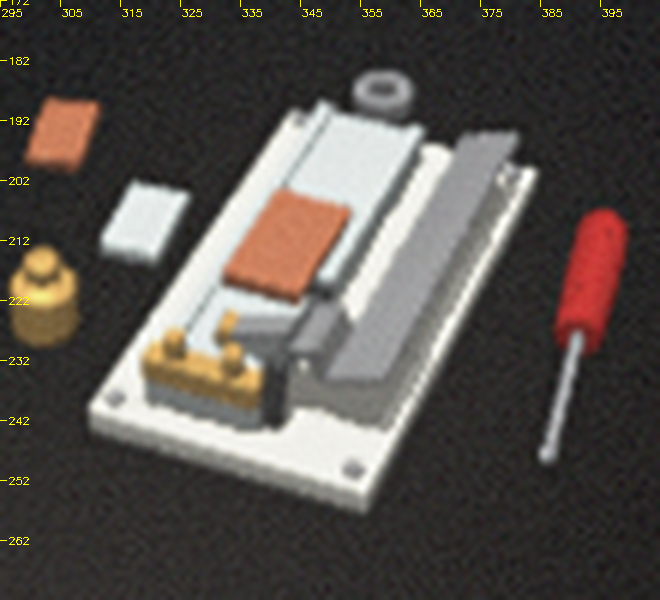

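Run:
```python
from rig import ctrl; from h import *
from scipy.optimize import least_squares
ps={n:ctrl.get_image(n) for n in("top","scene")}
obs=[("top",'B',(125,-50,14),(302,48)),("top",'B',(125,85,14),(53,88)),("top",'B',(-125,85,14),(128,550)),("top",'B',(-125,-50,14),(383,503)),
("top",'T',(-115,77,50),(122,499)),("top",'T',(-115,47,39.5),(179,490)),("top",'T',(80,77,50),(63,135)),("top",'T',(-120,28,34),(229,495)),("top",'T',(-120,-28,34),(333,477)),
("scene",'B',(125,-50,14),(89,407)),("scene",'B',(125,85,14),(362,495)),("scene",'B',(-125,85,14),(537,173)),("scene",'B',(-125,-50,14),(295,110)),
("scene",'T',(-120,-28,34),(322,100)),("scene",'T',(-120,28,34),(424,127)),("scene",'T',(-115,47,39.5),(463,134)),("scene",'T',(-115,77,50),(519,133)),("scene",'T',(80,47,39.5),(326,377)),("scene",'T',(80,77,50),(382,378))]
px=[]
for n,_,_,(u,v) in obs:
    k,x0,y0=(4.6,230,142) if n=="top" else (6,295,172)
    px.append([x0+(u+.5)/k-.5,y0+(v+.5)/k-.5])
px=np.array(px)
def res(v,each=False):
    q=[v[0],v[1],v[2]/100]
    out=[]
    for (n,t,P,_),o in zip(obs,px):
        P=np.array(P,float); 
        if t=='B': P[0]+=v[3]
        out.append(project(ps[n],jig2w(q,P))[0]-o)
    return np.array(out) if each else np.ravel(out)
for sel in ("both",):
    r=least_squares(res,[590,114,15,-5],loss="soft_l1"); print(r.x,np.degrees(r.x[2]/100)); print(res(r.x,True).round(1).tolist())
q=np.array([r.x[0],r.x[1],r.x[2]/100]); np.save("q.npy",q)
print("stop",jig2w(q,[[90,0,30]]),"bar_mid",jig2w(q,[[-42.5,63,45]]),"hinge",jig2w(q,[[64,32,46]]))
# coupon top corners: z=40
cp={"top":[(196,209),(271,198),(290,325),(216,338)],"scene":[(286,188),(351,207),(300,293),(226,273)]}
gl={"top":[(35,20),(35,-20),(-35,-20),(-35,20)],"scene":[(-35,-20),(-35,20),(35,20),(35,-20)]}
for n in cp:
    k,x0,y0=(4.6,230,142) if n=="top" else (6,295,172)
    o=np.array([[x0+(u+.5)/k-.5,y0+(v+.5)/k-.5] for u,v in cp[n]])
    def f(v):
        c,s=np.cos(v[2]/50),np.sin(v[2]/50); P=[[v[0]+c*a-s*b,v[1]+s*a+c*b,40] for a,b in gl[n]]
        return (project(ps[n],jig2w(q,P))-o).ravel()
    r=least_squares(f,[0,0,0]); print(n,"coupon",r.x[:2],np.degrees(r.x[2]/50),r.fun.round(1))
```

```text
[591.82990237 114.32237858  18.7718081  -10.09094549] 10.75545377683153
[[-0.9, -0.0], [-0.6, 0.6], [-1.4, -0.2], [-1.0, -0.0], [-0.0, 0.4], [0.8, 0.6], [0.3, -0.6], [-1.5, 0.4], [-0.6, 0.1], [-0.6, 0.1], [0.5, -0.4], [-0.2, -0.5], [-0.6, -0.2], [-0.3, 0.6], [-0.2, 0.3], [-1.2, 0.0], [-0.8, -0.3], [-2.0, -0.3], [-0.5, -0.3]]
stop [[680.24883985 131.11795818  30.        ]] bar_mid [[538.3196095 168.2843889  45.       ]] hinge [[648.73382961 157.70374629  46.        ]]
top coupon [-5.00203286 -2.36615295] -0.9070572933476609 [-0.1 -0.2  0.1 -0.4  0.3  0.3 -0.3  0.2]
scene coupon [-4.11331005  2.11159128] -0.6898268405906745 [-0.9 -0.1  1.   0.2  0.3  0.2 -0.5 -0.3]
```

Call:
drive_tool:
  travel:
    - [0,-1.4,-1.3]
    - [0,-4.2,-3.9]
    - [0,-7,-6.5]
    - [0,-9.8,-9.1]
    - [0,-12.6,-11.7]
    - [0,-15.4,-14.2]
    - [0,-18.2,-16.8]
    - [0,-21,-19.4]
  roll: [0,0,0,0,0,1,2,3]
  jaw: [0.6,0.6,0.6,0.6,0.6,0.6,0.6,0.6]

```text
t: 2.27
position: [278.4, -304.4, 250.5]
tcp_rot: [[0.0, 0.194, -0.981], [-0.001, -0.981, -0.194], [-1.0, 0.001, -0.0]]
force: [2.2, -0.6, 0.6]
width: 0.602
```

```bash
cat > st.py <<'E'
from rig import ctrl; from h import *
q=np.load("q.npy"); 
s=ctrl.read_state(); R=np.array(s["tcp_rot"]); p=np.array(s["position"])
c,sn=np.cos(q[2]),np.sin(q[2]); d=p[:2]-q[:2]
print("t",round(s["t"],2),"pos",p.round(1),"jig",round(c*d[0]+sn*d[1],1),round(-sn*d[0]+c*d[1],1),"F",np.round(s["force"],1),"w",round(s["width"],3),"yaw",np.degrees(np.arctan2(R[0,1],-R[1,1])).round(2),"tipreach",ctrl.tip_reach,"xaxis",R[:,0].round(4))
tgt=jig2w(q,[[-75,31,0]])[0]; v=np.r_[tgt[:2]-p[:2],0]; print("to start, tool axes",(R.T@v).round(1), "jig +x,+y in tool",(R.T@[c,sn,0]).round(3),(R.T@[-sn,c,0]).round(3))
E
python3 st.py
```

```text
t 2.27 pos [ 278.4 -304.4  250.5] jig -386.1 -352.9 F [ 2.2 -0.6  0.6] w 0.602 yaw 11.17 tipreach 19.0 xaxis [ 5.e-04 -6.e-04 -1.e+00]
to start, tool axes [-2.000e-01 -3.816e+02 -3.138e+02] jig +x,+y in tool [ 0.     0.007 -1.   ] [-0.001 -1.    -0.007]
```

Call:
drive_tool:
  travel:
    - [0,-2.9,-2.4]
    - [0,-5.8,-4.8]
    - [0,-8.7,-7.2]
    - [0,-11.6,-9.6]
    - [0,-14.5,-12]
    - [0,-17.4,-14.4]
    - [0,-20.3,-16.8]
    - [0,-23.2,-19.2]
  roll: [0.5,0.5,0.5,0.5,0.5,0.5,0.5,0.5]
  jaw: [0.6,0.6,0.6,0.6,0.6,0.6,0.6,0.6]

```text
t: 2.93
position: [421.6, -39.1, 250.7]
tcp_rot: [[0.001, 0.187, -0.982], [-0.001, -0.982, -0.187], [-1.0, 0.001, -0.001]]
force: [0.9, -0.2, 0.3]
width: 0.601
```

```bash
python3 st.py
```

```text
t 2.93 pos [421.6 -39.1 250.7] jig -195.9 -119.0 F [ 0.9 -0.2  0.3] w 0.601 yaw 10.76 tipreach 19.0 xaxis [ 1.2e-03 -6.0e-04 -1.0e+00]
to start, tool axes [   0.  -150.  -120.9] jig +x,+y in tool [ 0.001  0.    -1.   ] [-0.001 -1.    -0.   ]
```

Call:
drive_tool:
  travel:
    - [0,-2.9,-2.3]
    - [0,-5.8,-4.6]
    - [0,-8.7,-7.0]
    - [0,-11.2,-9.1]
    - [0,-13,-10.5]
    - [0,-13.3,-10.7]
    - [0,-13.3,-10.7]
    - [0,-13.3,-10.7]
  roll: [0,0,0,0,0,0,0,0]
  jaw: [0.6,0.6,0.6,0.6,0.6,0.6,0.6,0.6]

```text
t: 3.6
position: [500.8, 109.4, 250.0]
tcp_rot: [[-0.001, 0.187, -0.982], [-0.0, -0.982, -0.187], [-1.0, 0.0, 0.001]]
force: [-0.3, -0.8, -0.4]
width: 0.599
```

```bash
python3 st.py
python3 - <<'E'
from rig import ctrl
import cv2
for n,(x,y,w,h) in {"top":(220,130,120,140),"scene":(260,80,160,180)}.items():
    cv2.imwrite(f"pics/{n}1.png",cv2.resize(ctrl.get_image(n)["img"][y:y+h,x:x+w],None,fx=3,fy=3))
E
```

```text
t 3.6 pos [500.8 109.4 250. ] jig -90.3 12.1 F [-0.3 -0.8 -0.4] w 0.599 yaw 10.79 tipreach 19.0 xaxis [-8.e-04 -4.e-04 -1.e+00]
to start, tool axes [ -0.  -18.9 -15.3] jig +x,+y in tool [-0.001  0.001 -1.   ] [-0.    -1.    -0.001]
```

View pics/scene1.png

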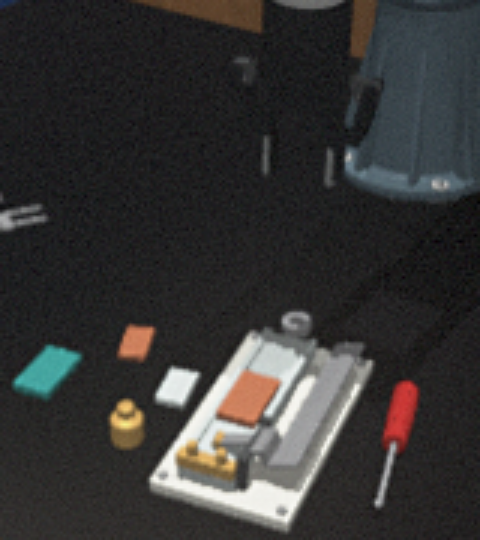

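Call:
drive_tool:
  travel:
    - [3.5,-0.8,-0.7]
    - [7,-1.9,-1.55]
    - [10.5,-1.9,-1.55]
    - [14,-1.9,-1.55]
    - [16.5,-1.9,-1.55]
    - [16.5,-1.9,-1.55]
    - [16.5,-1.9,-1.55]
    - [16.5,-1.9,-1.55]
  roll: [0,0,0,0,0,0,0,0]
  jaw: [0.6,0.6,0.6,0.6,0.6,0.6,0.6,0.6]

```text
t: 4.37
position: [514.2, 130.5, 87.1]
tcp_rot: [[0.003, 0.185, -0.983], [0.0, -0.983, -0.185], [-1.0, 0.0, -0.002]]
force: [2.0, -0.1, 1.3]
width: 0.603
```

```bash
python3 st.py
python3 - <<'E'
from rig import ctrl
import cv2
ims=[]
for n,(x,y,w,h) in {"top":(220,130,120,140),"scene":(280,130,130,140)}.items():
    ims.append(cv2.resize(ctrl.get_image(n)["img"][y:y+h,x:x+w],None,fx=3,fy=3,interpolation=cv2.INTER_CUBIC))
cv2.imwrite("pics/b2.png",cv2.hconcat(ims))
E
```

```text
t 4.37 pos [514.2 130.5  87.1] jig -73.2 30.4 F [ 2.  -0.1  1.3] w 0.603 yaw 10.69 tipreach 19.0 xaxis [ 0.0025  0.     -1.    ]
to start, tool axes [-0.  -0.6  1.8] jig +x,+y in tool [ 0.002 -0.001 -1.   ] [-0.    -1.     0.001]
```

View pics/b2.png

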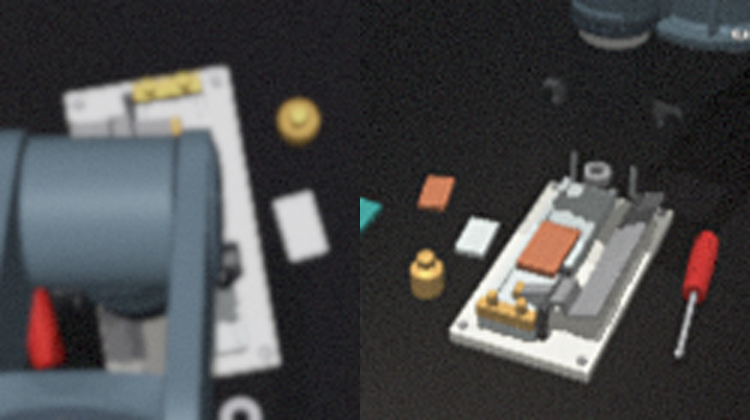

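Run:
```python
from rig import ctrl
from h import *
q=np.load("q.npy"); p=ctrl.get_image("scene"); x0,y0,k=320,160,7
im=cv2.resize(p["img"][y0:y0+75,x0:x0+90],None,fx=k,fy=k,interpolation=cv2.INTER_CUBIC)
im=np.clip(im.astype(float)*1.6,0,255).astype(np.uint8)
for z,col in((60,(0,0,255)),(68,(0,255,0)),(76,(255,0,0))):
    for y in (30.4-25.5,30.4+25.5,30.4-40,30.4+40):
        for x in(-84,-62):
            u=((project(p,jig2w(q,[[x,y,z]]))[0]-[x0,y0]+.5)*k).astype(int); cv2.circle(im,tuple(u),2,col,-1)
cv2.imwrite("pics/tips.png",im)
```

```text
(no output)
```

View pics/tips.png

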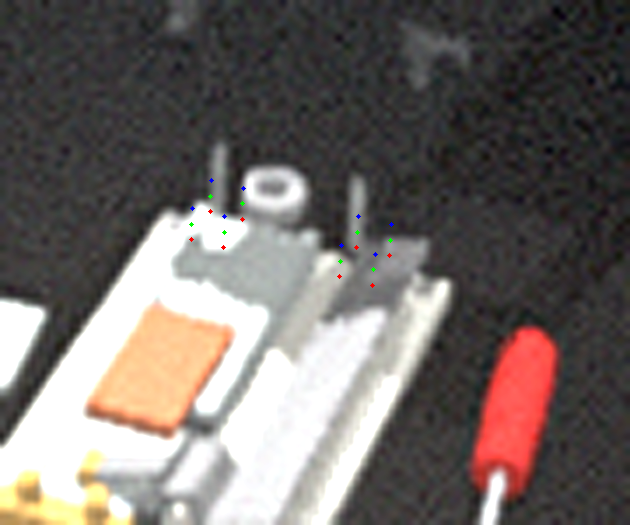

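Call:
drive_tool:
  travel:
    - [0.5,0,0]
    - [1,0,0]
    - [1.5,0,0]
    - [1.5,0,0]
    - [1.5,0,0]
  roll: [0,0,0,0,0]
  jaw: [0.6,0.6,0.6,0.6,0.6]

```text
t: 4.93
position: [512.4, 131.2, 69.7]
tcp_rot: [[-0.001, 0.187, -0.982], [-0.0, -0.982, -0.187], [-1.0, -0.0, 0.001]]
force: [0.5, -0.5, -0.1]
width: 0.601
```

```bash
python3 st.py
```

```text
t 4.93 pos [512.4 131.2  69.7] jig -74.9 31.4 F [ 0.5 -0.5 -0.1] w 0.601 yaw 10.76 tipreach 19.0 xaxis [-0.0014 -0.     -1.    ]
to start, tool axes [0.  0.4 0.1] jig +x,+y in tool [-0.001  0.    -1.   ] [ 0. -1. -0.]
```

Call:
drive_tool:
  travel:
    - [0.2,0,0]
    - [0.4,0,0]
    - [0.6,0,0]
    - [0.6,0,0]
    - [0.6,0,0]
  roll: [0,0,0,0,0]
  jaw: [0.6,0.6,0.6,0.6,0.6]

```text
t: 5.35
position: [512.8, 131.2, 64.1]
tcp_rot: [[-0.0, 0.187, -0.982], [-0.0, -0.982, -0.187], [-1.0, -0.0, 0.0]]
force: [-0.1, 0.3, -0.2]
width: 0.599
```

```bash
python3 st.py
```

```text
t 5.35 pos [512.8 131.2  64.1] jig -74.5 31.4 F [-0.1  0.3 -0.2] w 0.599 yaw 10.76 tipreach 19.0 xaxis [-4.e-04 -0.e+00 -1.e+00]
to start, tool axes [0.  0.4 0.5] jig +x,+y in tool [-0.  0. -1.] [ 0. -1. -0.]
```

Call:
drive_tool:
  travel:
    - [0.15,0,0]
    - [0.3,0,0]
    - [0.3,0,0]
    - [0.3,0,0]
  roll: [0,0,0,0]
  jaw: [0.6,0.6,0.6,0.6]

```text
t: 5.68
position: [512.8, 131.2, 61.2]
tcp_rot: [[-0.0, 0.187, -0.982], [-0.0, -0.982, -0.187], [-1.0, -0.0, 0.0]]
force: [0.5, 0.1, -0.3]
width: 0.599
```

Call:
drive_tool:
  travel:
    - [0.15,0,0]
    - [0.3,0,0]
    - [0.3,0,0]
    - [0.3,0,0]
  roll: [0,0,0,0]
  jaw: [0.6,0.6,0.6,0.6]

```text
t: 6.02
position: [513.2, 131.2, 58.5]
tcp_rot: [[0.0, 0.187, -0.982], [-0.0, -0.982, -0.187], [-1.0, 0.0, -0.0]]
force: [-0.2, -0.2, 3.2]
width: 0.6
```

Call:
drive_tool:
  travel:
    - [0.2,0,0]
    - [0.4,0,0]
    - [0.4,0,0]
    - [0.4,0,0]
  roll: [0,0,0,0]
  jaw: [0.6,0.6,0.6,0.6]

```text
t: 6.35
position: [513.3, 130.8, 54.4]
tcp_rot: [[0.001, 0.187, -0.982], [-0.001, -0.982, -0.187], [-1.0, 0.001, -0.0]]
force: [-0.1, -4.1, 4.9]
width: 0.597
```

Call:
drive_tool:
  travel:
    - [0.2,0,0]
    - [0.4,0,0]
    - [0.4,0,0]
    - [0.4,0,0]
  roll: [0,0,0,0]
  jaw: [0.6,0.6,0.6,0.6]

```text
t: 6.68
position: [513.6, 130.5, 50.8]
tcp_rot: [[0.001, 0.187, -0.982], [-0.001, -0.982, -0.187], [-1.0, 0.001, -0.001]]
force: [-0.2, -5.3, 7.0]
width: 0.602
```

```bash
python3 st.py
python3 - <<'E'
from rig import ctrl
import cv2
n,(x,y,w,h)="scene",(300,150,110,110)
cv2.imwrite("pics/s3.png",cv2.resize(ctrl.get_image(n)["img"][y:y+h,x:x+w],None,fx=5,fy=5,interpolation=cv2.INTER_CUBIC))
E
```

```text
t 6.68 pos [513.6 130.5  50.8] jig -73.8 30.5 F [-0.2 -5.3  7. ] w 0.602 yaw 10.76 tipreach 19.0 xaxis [ 0.001 -0.001 -1.   ]
to start, tool axes [-0.  -0.5  1.2] jig +x,+y in tool [ 0.001  0.    -1.   ] [-0.001 -1.    -0.   ]
```

View pics/s3.png

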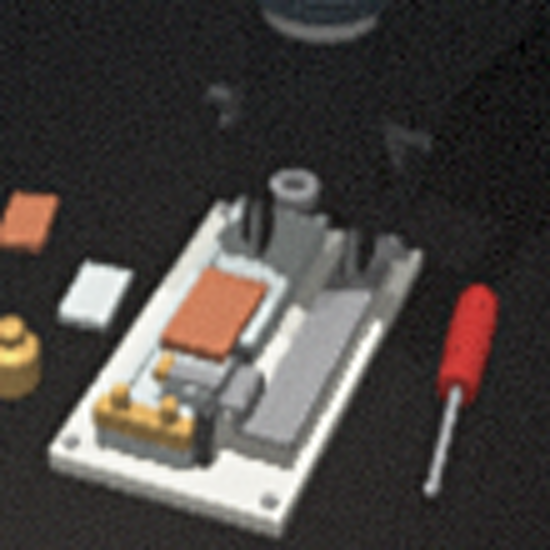

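Call:
drive_tool:
  travel:
    - [0.1,0,0]
    - [0.2,0,0]
    - [0.2,0,0]
    - [0.2,0,0]
  roll: [0,0,0,0]
  jaw: [0.6,0.6,0.6,0.6]

```text
t: 7.07
position: [513.8, 130.3, 49.5]
tcp_rot: [[0.001, 0.187, -0.982], [-0.001, -0.982, -0.187], [-1.0, 0.002, -0.001]]
force: [-2.0, -7.5, 13.0]
width: 0.601
```

Call:
drive_tool:
  travel:
    - [0,0,-0.4]
    - [0,0,-0.9]
    - [0,0,-1.4]
    - [0,0,-1.9]
    - [0,0,-2.4]
    - [0,0,-2.9]
    - [0,0,-3.4]
    - [0,0,-3.5]
  roll: [0,0,0,0,0,0,0,0]
  jaw: [0.6,0.6,0.6,0.6,0.6,0.6,0.6,0.6]

```text
t: 7.73
position: [545.1, 138.2, 49.2]
tcp_rot: [[-0.006, 0.188, -0.982], [0.0, -0.982, -0.188], [-1.0, -0.001, 0.006]]
force: [-15.9, -4.0, 24.2]
width: 0.599
```

```bash
python3 st.py
python3 - <<'E'
from rig import ctrl
import cv2
n,(x,y,w,h)="scene",(300,150,110,110)
cv2.imwrite("pics/s4.png",cv2.resize(ctrl.get_image(n)["img"][y:y+h,x:x+w],None,fx=5,fy=5,interpolation=cv2.INTER_CUBIC))
E
```

```text
t 7.73 pos [545.1 138.2  49.2] jig -41.4 32.2 F [-15.9  -4.   24.2] w 0.599 yaw 10.81 tipreach 19.0 xaxis [-6.3e-03  2.0e-04 -1.0e+00]
to start, tool axes [ 0.2  1.1 33.6] jig +x,+y in tool [-0.006  0.001 -1.   ] [ 0.001 -1.    -0.001]
```

View pics/s4.png

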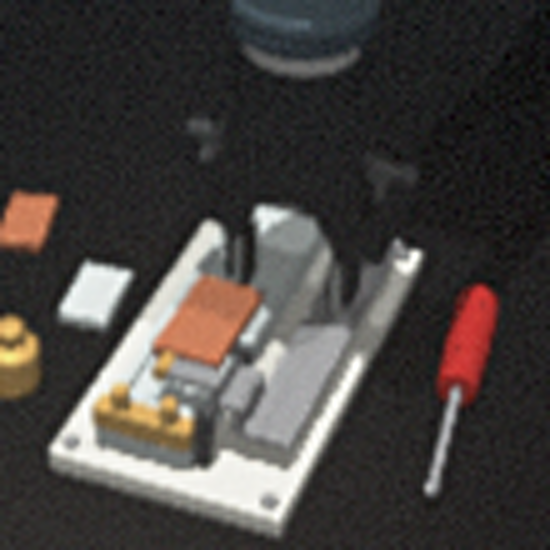

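Call:
drive_tool:
  travel:
    - [-0.08,0,0]
    - [-0.08,0,-0.3]
    - [-0.08,0,-0.6]
    - [-0.08,0,-1.0]
    - [-0.08,0,-1.2]
  roll: [0,0,0,0,0]
  jaw: [0.6,0.6,0.6,0.6,0.6]

```text
t: 8.2
position: [556.8, 140.5, 49.4]
tcp_rot: [[-0.006, 0.187, -0.982], [0.0, -0.982, -0.187], [-1.0, -0.001, 0.006]]
force: [-12.3, -2.1, 16.9]
width: 0.601
```

```bash
python3 st.py
python3 - <<'E'
from rig import ctrl
import cv2
n,(x,y,w,h)="scene",(300,150,110,110)
cv2.imwrite("pics/s5.png",cv2.resize(ctrl.get_image(n)["img"][y:y+h,x:x+w],None,fx=5,fy=5,interpolation=cv2.INTER_CUBIC))
E
```

```text
t 8.2 pos [556.8 140.5  49.4] jig -29.5 32.2 F [-12.3  -2.1  16.9] w 0.601 yaw 10.79 tipreach 19.0 xaxis [-5.7e-03  3.0e-04 -1.0e+00]
to start, tool axes [ 0.3  1.2 45.5] jig +x,+y in tool [-0.006  0.001 -1.   ] [ 0.001 -1.    -0.001]
```

View pics/s5.png

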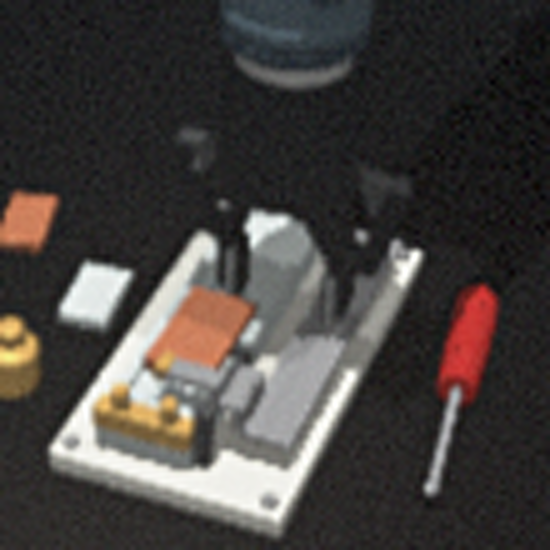

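Call:
drive_tool:
  travel:
    - [-0.04,0,-0.4]
    - [-0.04,0,-0.8]
    - [-0.04,0,-1.2]
    - [-0.04,0,-1.6]
    - [-0.04,0,-2.0]
    - [-0.04,0,-2.4]
    - [-0.04,0,-2.8]
    - [-0.04,0,-3.0]
  roll: [0,0,0,0,0,0,0,0]
  jaw: [0.6,0.6,0.6,0.6,0.6,0.6,0.6,0.6]

```text
t: 8.92
position: [586.6, 146.1, 49.5]
tcp_rot: [[-0.005, 0.187, -0.982], [0.0, -0.982, -0.187], [-1.0, -0.001, 0.005]]
force: [-8.8, -1.5, 12.3]
width: 0.601
```

```bash
python3 st.py
python3 - <<'E'
from rig import ctrl
import cv2
n,(x,y,w,h)="scene",(300,150,110,110)
cv2.imwrite("pics/s6.png",cv2.resize(ctrl.get_image(n)["img"][y:y+h,x:x+w],None,fx=5,fy=5,interpolation=cv2.INTER_CUBIC))
E
```

```text
t 8.92 pos [586.6 146.1  49.5] jig 0.8 32.2 F [-8.8 -1.5 12.3] w 0.601 yaw 10.79 tipreach 19.0 xaxis [-5.1e-03  4.0e-04 -1.0e+00]
to start, tool axes [ 0.4  1.1 75.8] jig +x,+y in tool [-0.005  0.001 -1.   ] [ 0.001 -1.    -0.001]
```

View pics/s6.png

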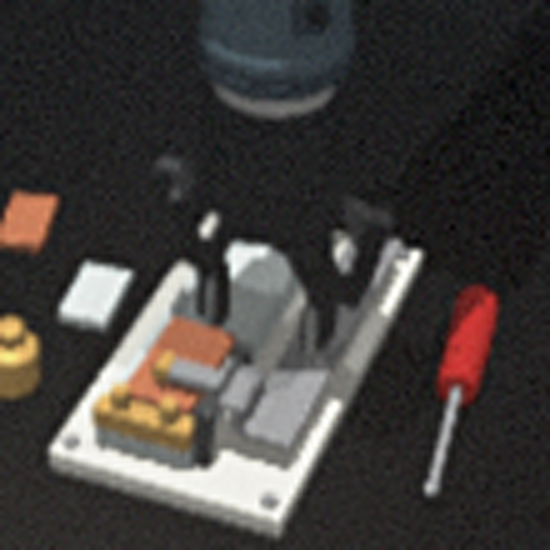

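Call:
drive_tool:
  travel:
    - [0,0,-0.2]
    - [0,0,-0.4]
    - [0,0,-0.6]
    - [0,0,-0.6]
  roll: [0,0,0,0]
  jaw: [0.6,0.6,0.6,0.6]

```text
t: 9.3
position: [592.6, 147.2, 49.5]
tcp_rot: [[-0.005, 0.187, -0.982], [0.001, -0.982, -0.187], [-1.0, -0.001, 0.004]]
force: [-8.2, -1.2, 12.2]
width: 0.605
```

Call:
drive_tool:
  travel:
    - [0,0,-0.15]
    - [0,0,-0.3]
    - [0,0,-0.3]
  roll: [0,0,0]
  jaw: [0.6,0.6,0.6]

```text
t: 9.55
position: [595.0, 147.7, 49.5]
tcp_rot: [[-0.006, 0.187, -0.982], [0.0, -0.982, -0.187], [-1.0, -0.001, 0.006]]
force: [-10.7, -1.6, 13.3]
width: 0.599
```

Call:
drive_tool:
  travel:
    - [0,0,-0.1]
    - [0,0,-0.2]
    - [0,0,-0.2]
    - [0,0,-0.2]
  roll: [0,0,0,0]
  jaw: [0.6,0.6,0.6,0.6]

```text
t: 9.88
position: [595.1, 147.7, 49.4]
tcp_rot: [[-0.01, 0.187, -0.982], [-0.0, -0.982, -0.187], [-1.0, -0.001, 0.01]]
force: [-16.6, -4.3, 19.4]
width: 0.6
```

```bash
python3 st.py
python3 - <<'E'
from rig import ctrl
import cv2
n,(x,y,w,h)="scene",(305,190,60,60)
cv2.imwrite("pics/s7.png",cv2.resize(ctrl.get_image(n)["img"][y:y+h,x:x+w],None,fx=9,fy=9,interpolation=cv2.INTER_CUBIC))
E
```

```text
t 9.88 pos [595.1 147.7  49.4] jig 9.5 32.2 F [-16.6  -4.3  19.4] w 0.6 yaw 10.79 tipreach 19.0 xaxis [-1.010e-02 -5.000e-04 -9.999e-01]
to start, tool axes [ 0.8  1.2 84.5] jig +x,+y in tool [-0.01   0.001 -1.   ] [ 0.001 -1.    -0.001]
```

View pics/s7.png

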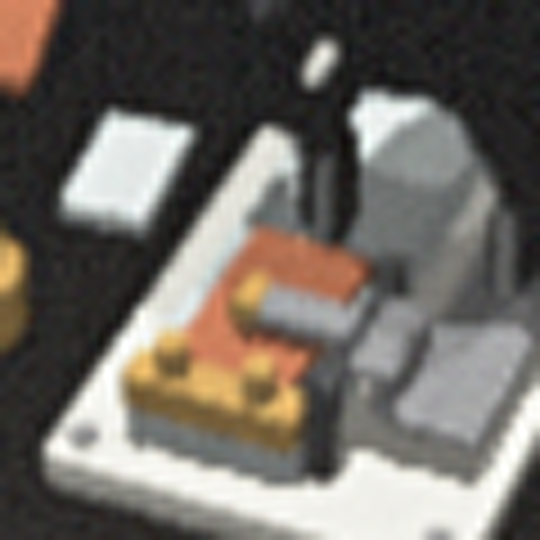

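Call:
drive_tool:
  travel:
    - [0,0,-0.1]
    - [0,0,-0.2]
    - [0,0,-0.2]
    - [0,0,-0.2]
  roll: [0,0,0,0]
  jaw: [0.6,0.6,0.6,0.6]

```text
t: 10.27
position: [595.3, 147.7, 49.4]
tcp_rot: [[-0.014, 0.187, -0.982], [-0.001, -0.982, -0.187], [-1.0, -0.001, 0.014]]
force: [-24.7, -5.5, 25.4]
width: 0.601
```

Call:
drive_tool:
  travel:
    - [0,0,0.2]
    - [0,0,0.4]
    - [0,0,0.6]
    - [0,0,0.8]
    - [0,0,1.0]
    - [0,0,1.0]
  roll: [0,0,0,0,0,0]
  jaw: [0.6,0.6,0.6,0.6,0.6,0.6]

```text
t: 10.77
position: [592.5, 146.7, 50.3]
tcp_rot: [[0.003, 0.186, -0.982], [0.001, -0.982, -0.186], [-1.0, -0.001, -0.003]]
force: [2.1, 1.2, 5.1]
width: 0.6
```

Call:
drive_tool:
  travel:
    - [-0.2,0,0]
    - [-0.5,0,0]
    - [-0.8,0,0]
    - [-1.1,0,0]
    - [-1.5,0,0]
    - [-2.1,0,0]
    - [-2.9,0,0]
    - [-3.5,0,0]
  roll: [0,0,0,0,0,0,0,0]
  jaw: [0.6,0.6,0.6,0.6,0.6,0.6,0.6,0.6]

```text
t: 11.43
position: [591.7, 146.1, 85.4]
tcp_rot: [[0.0, 0.187, -0.982], [-0.0, -0.982, -0.187], [-1.0, 0.0, -0.0]]
force: [-0.7, -0.7, 0.2]
width: 0.601
```

Call:
drive_tool:
  travel:
    - [-2,0,0]
    - [-5,0,1]
    - [-8,0,3]
    - [-11,0,6]
    - [-14,0,9]
    - [-15,0,12]
    - [-15,0,13]
    - [-15,0,13]
  roll: [0,0,0,0,0,0,0,0]
  jaw: [0.6,0.6,0.6,0.6,0.6,0.6,0.6,0.6]

```text
t: 12.1
position: [462.5, 121.8, 235.8]
tcp_rot: [[0.002, 0.187, -0.982], [-0.0, -0.982, -0.187], [-1.0, 0.0, -0.002]]
force: [0.9, -1.0, -0.2]
width: 0.599
```

```bash
python3 st.py
python3 - <<'E'
from rig import ctrl
import cv2
ims=[]
for n,(x,y,w,h) in {"top":(230,142,90,120),"scene":(300,170,90,120)}.items():
    p=ctrl.get_image(n); ims.append(cv2.resize(p["img"][y:y+h,x:x+w],None,fx=4.4,fy=4.4,interpolation=cv2.INTER_CUBIC))
    for q in ["coupon","jaw","stop","spare_bar","weight","screwdriver","collar","resistor","caliper"]:
        print(n,q,[( [round(a) for a in d["xyz"]],round(d["conf"],2)) for d in ctrl.spot_point(p,q)][:3])
cv2.imwrite("pics/f.png",cv2.hconcat(ims))
E
```

```text
t 12.1 pos [462.5 121.8 235.8] jig -125.6 31.5 F [ 0.9 -1.  -0.2] w 0.599 yaw 10.76 tipreach 19.0 xaxis [ 0.0024 -0.     -1.    ]
to start, tool axes [  0.1   0.5 -50.6] jig +x,+y in tool [ 0.002  0.    -1.   ] [-0. -1. -0.]
top coupon [([543, -57, 0], 0.63), ([636, -98, 2], 0.62), ([652, 124, 32], 0.61)]
top jaw [([658, 125, 46], 0.88)]
top stop [([682, 130, 28], 0.56)]
top spare_bar [([582, 22, 2], 0.62)]
top weight [([667, 25, 4], 0.67)]
top screwdriver []
top collar [([424, 71, 0], 0.66)]
top resistor [([589, 416, 2], 0.72)]
top caliper [([396, -401, 2], 0.96)]
scene coupon [([635, -100, 0], 0.78), ([542, -55, 3], 0.63), ([645, 120, 29], 0.6)]
scene jaw []
scene stop [([679, 129, 31], 0.7)]
scene spare_bar [([582, 22, -1], 0.68), ([423, 72, 2], 0.58), ([590, 112, 1], 0.38)]
scene weight [([665, 25, 3], 0.71)]
scene screwdriver [([546, 248, 4], 0.72), ([423, 72, 0], 0.37)]
scene collar [([423, 73, 2], 0.51), ([394, -398, -1], 0.26)]
scene resistor [([594, 412, -4], 0.8)]
scene caliper [([396, -395, -2], 0.57)]
```

View pics/f.png

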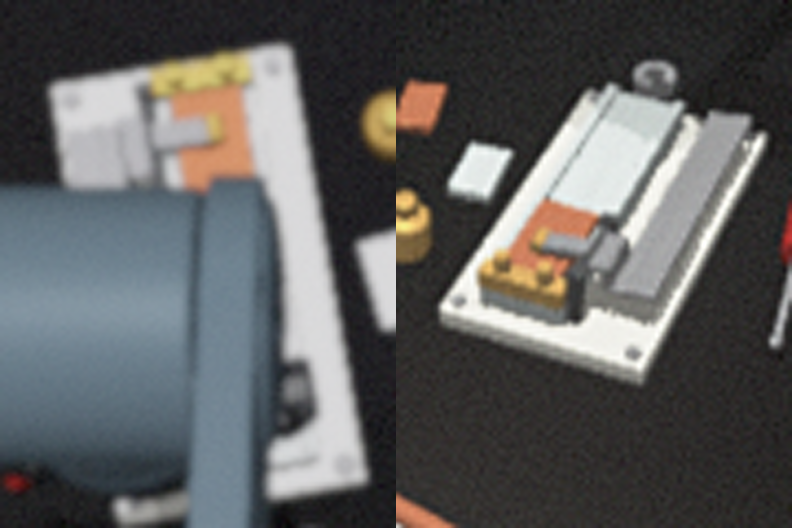

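```bash
python3 -c "
from rig import ctrl
s=ctrl.read_state(); print(s['t'],abs(s['joint_vel']).max(),s['force']); print(ctrl.close_job())"
```

```text
13.1 0.057203481863958634 [ 0.13014534  0.10747454 -0.00393051]
the job is handed in; nothing more can be done
None
```

I pressed the bar down with one fingertip and pushed the copper coupon along the track to the end stop with the other. I then backed off, let the bar up and moved clear. The job is handed in, at about 13 s on the robot's clock; no verdict came back.

**What the last checks showed**
- **Bar held down:** it reached its stop at about 13 N. It stayed down throughout the push, with 12–25 N vertical force on the tool.
- **Coupon home:** the arm stalled at jig x = 9.5 mm, so the finger's leading edge was at about 20.5 mm. With the coupon home, its rear end should be at 20 mm. Another 4 mm of commanded travel moved the arm only about 0.3 mm and raised the force.
- **Final pictures:** the top view shows the coupon against the brass stop with the jaw over it. The robot is clear, and its force reading is about zero.
- **Other things on the bench:** detections put every bystander within a few mm of where it started. The screwdriver was found only in the scene view.

**What disagreed or was not measured**
- **Coupon position:** the two views' estimates differ by about 7 mm along the track: (652, 124) and (645, 120), against (646, 125) expected for home. I relied on the stall and the picture instead.
- **Clip and jaw:** I did not measure the final clip angle or the jaw's force on the coupon.
- **Fingertip reach:** at this opening the fingertips reached about 14 mm past the TCP, not the listed 19 mm. I went down by force feedback because of that.
- **Bed position:** the bed turned out to be about 10 mm off-centre along the track, so I fitted the jig pose to its features.

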